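# Put the T-headed setting gauge back in its sloping slot and hook it in

## Robot

A 7-joint arm with a two-finger parallel gripper is mounted at the origin on the work surface. World frame = base frame: x ahead of the robot, y to its left, z up, the work surface at z = 0. Lengths are in m, angles in rad, forces in N, time in s.
With the tool pointing down it reaches from about 0.35 to 0.9 m from the base axis. Payload 8.1 kg.
Tool frame: the origin (TCP) lies at the very end of the fingers, on their centre line; the grasp point (between the pads) lies 19 mm behind it; z points along the fingers, y is the line along which they close (so a half turn about z gives the same grasp; the last joint's range is limited). The gripper opens to 92 mm and grips with 3 to 60 N. Pads are 19 mm wide; open, the fingers measure 130 mm over their backs; the gripper's body (75 mm by 190 mm) begins 47 mm behind the grasp point.
Start: joints at [-1.451, 0.434, 0.025, 1.573, -0.012, 1.134, -0.075], TCP at [0.138, 0.61, 0.227] pointing down, gripper open.
Joint ranges: [-2.62, 2.62], [-0.44, 2.09], [-1.27, 1.32], [0.08, 2.57], [-1.32, 4.46], [0.12, 2], [-2.74, 2.74]. Speed limits (rad/s): [2.22, 2.22, 3.01, 3.01, 3.14, 3.14, 3.14].

## Interface

Orientations are given as a rotation vector (axis times angle).
In Python, from cell import arm gives the robot as it stands.
- The arm moves only by the tool carry_out, never from a script. Its argument "commands" is a list of rows, each a list of 7 numbers: the opening, from 0 (shut) to 1 (fully open), then the shift along the tool's x, y, z each as a share of 0.025 m, from -1 to 1, then the turn, a rotation vector about the tool's x, y, z each as a share of 0.1 rad, from -1 to 1. A call has 1 to 8 rows; each row shifts and turns the commanded pose from where the row before left it, along the tool's axes as they then stand; what a row does not reach is not made up. A row lasts 1/10 s, in which the tool goes at most 50 mm and 8.59 degrees, less where a joint would pass 70% of its speed; a pose out of reach is approached as far as the arm can. A call with a number of a shift or a turn outside -1 to 1 is refused whole. A call with a gripper value outside its range is refused whole. The fingers move at their own pace and stop on an object; "squeeze" is the grip in N (left out, the last holds). Time passes only in rows, so rows that do not move let the fingers close. It gives the time, the measured TCP pose, the force, the opening and the grip force at its end, in the units of the state.
- arm.observe(): the state, without advancing time (a new reading comes with each control period).
- arm.get_image(name): name is "scene" or "side" or "wrist"; returns a dict with "pixels" (420x560x3 uint8, red, green, blue), "range_z" (420x560 float32, m along the optical axis (not along the pixel's ray), 0 where there is no reading), "mtx" (3x3 intrinsics, pixels), "k1" (the pictures are not rectified: a ray, as slopes to the right and down, at radius r is drawn at 1 + k1 r^2 times it, then the intrinsics apply), "R" (3x3) and "t" (3): a world point X has camera coordinates R X + t; the wrist camera has in their place "tool_from_camera" (4x4, takes a point from camera to tool coordinates, whose origin is the TCP and whose axes are the flange's). Camera axes: x right, y down, z forward; pixel columns grow to the right and rows downward; lengths in m; the calibration is good to about 2 mm. A picture is of the moment at which its call begins: read the wrist's pose just before it.
- arm.sign_off(): hands the job in; it is judged then, once.
The state is a dict: "clock": time; "joints": joint angles; "dq": joint speeds; "joint_efforts": joint torques, N m; "position": TCP position; "ee_rot": TCP orientation; "force": force on the tool from outside, world axes, zero at the start; "ft_torque": the same for the moment, N m; "width": opening from 0.0 (shut) to 1.0 (fully open); "gripper_force": force on a finger pad.
Only numpy, scipy, OpenCV 4.12 (cv2) and the standard library are available. Lean on these libraries where they do the work, as an engineer would, in place of code of your own. Each camera call takes 0.05 s, during which the arm holds its last target. There are 200 camera calls.

## Task

Put the T-headed setting gauge back into its own slot of the sloping rack, the one with its silhouette: fully down in the pocket, fin up, crossbar at the upper end as drawn, set down and not dropped. Then swing that slot's hook across it until it is fully home in its catch. Leave the other gauges, their hooks and the jar as they are.

Things in the scene. Friction and masses are not known exactly. Their poses are not given: they have to be found in the camera images.
- gauge_tee: aluminium setting gauge, 120 mm long, 14 mm thick, 24 mm wide stem with a 50 mm wide, 22 mm long crossbar at one end (T shape); a grip fin 40 mm long (x), 16 mm thick (y) stands in the middle of it up to 50 mm height; about 0.22 kg. Origin: centre of the underside, below the fin; x along the stem towards the crossbar, z out of the top. Lies on the bench; this is the one to put away
- rack: dark base plate 200 x 300 mm, 10 mm thick, fixed to the bench, carrying three cream slots side by side 90 mm apart in any order, each 86 mm wide outside, highest point about 125 mm; origin under its middle, x towards the high ends of the slots (towards the robot)
- gauge_tee_head (a point): middle of the crossbar of the T gauge, 49 mm along its x from the origin, 7 mm above the underside
- slot_tee: storage slot for the T-headed gauge: pocket sloping 25 degrees, low end away from the robot, 128 mm long (x), 56 mm wide (y), walls 12 mm high (side walls 15 mm thick). On its floor is the full-size black silhouette of its gauge, on a white label above it a small one. Origin: centre of the pocket floor, 75 mm above the bench; x up the slope, z square out of the floor
- hook_tee (a joint): swinging steel hook of the T gauge's slot: flat bar 76 mm long, 12 mm wide, 18 to 24 mm above the slot floor, turning parallel to it about a pivot at slot x=-45, y=+34 mm. 0 = closed: along slot -y across the pocket, end in the catch (30 mm high) on the far side wall; positive (rad, to 1.6) = open, swung down the slope. Stays where left; open at the start
- hook_tee_knob (a point): top centre of the upright knob (14 mm diameter, 28 mm tall) on the free end of the T slot's hook, 64 mm from its pivot, 52 mm above the slot floor
- gauge_round: bystander: aluminium setting gauge, 120 mm long, 14 mm thick, 24 mm wide stem with a 48 mm diameter disc at one end; a grip fin 40 mm long (x), 16 mm thick (y) stands in the middle of it up to 50 mm height; about 0.22 kg. Origin: centre of the underside, below the fin; x along the stem towards the disc, z out of the top. Lies on the bench, still in use
- slot_round: storage slot for the round-headed gauge: pocket sloping 25 degrees, low end away from the robot, 128 mm long (x), 56 mm wide (y), walls 12 mm high (side walls 15 mm thick). On its floor is the full-size black silhouette of its gauge, on a white label above it a small one. Origin: centre of the pocket floor, 75 mm above the bench; x up the slope, z square out of the floor; stays empty
- hook_round (a joint): swinging steel hook of the round gauge's slot: flat bar 76 mm long, 12 mm wide, 18 to 24 mm above the slot floor, turning parallel to it about a pivot at slot x=-45, y=+34 mm. 0 = closed: along slot -y across the pocket, end in the catch (30 mm high) on the far side wall; positive (rad, to 1.6) = open, swung down the slope. Stays where left; open at the start and stays so
- hook_round_knob (a point): top centre of the upright knob (14 mm diameter, 28 mm tall) on the free end of the round slot's hook, 64 mm from its pivot, 52 mm above the slot floor
- gauge_straight: bystander: aluminium setting gauge, 120 mm long, 14 mm thick, 24 mm wide stem without any head; a grip fin 40 mm long (x), 16 mm thick (y) stands in the middle of it up to 50 mm height; about 0.22 kg. Origin: centre of the underside, below the fin; x along the stem, z out of the top. Lies in its own slot
- hook_straight (a joint): swinging steel hook of the straight gauge's slot: flat bar 76 mm long, 12 mm wide, 18 to 24 mm above the slot floor, turning parallel to it about a pivot at slot x=-45, y=+34 mm. 0 = closed: along slot -y across the pocket, end in the catch (30 mm high) on the far side wall; positive (rad, to 1.6) = open, swung down the slope. Stays where left; closed at the start and stays so
- hook_straight_knob (a point): top centre of the upright knob (14 mm diameter, 28 mm tall) on the free end of the straight slot's hook, 64 mm from its pivot, 52 mm above the slot floor
- jar: bystander: closed glass jar, 68 mm diameter, 85 mm tall; origin at the centre of its underside
Mind the look-alikes: they are no part of the job. Leave any black look-alike of the gauge_tee alone.

How it is judged:
On the way, in this order (a step that is already met when the one before it is completed fails the run):
1. the T gauge lies fully down in its own slot, fin up, crossbar at the upper end, let go (x of gauge_tee in the frame of slot_tee between -0.008 and 0.008 m and y of gauge_tee in the frame of slot_tee between -0.008 and 0.008 m and z of gauge_tee in the frame of slot_tee between -0.004 and 0.004 m and angle between the x axis of gauge_tee and the x axis of slot_tee, either way round below 0.15 rad and angle between the z axis of gauge_tee and the z axis of slot_tee, either way round below 0.06 rad and x of gauge_tee_head in the frame of slot_tee above 0.03 m and z of gauge_tee_head in the frame of slot_tee above 0 m and contact force between the fingers and gauge_tee below 0.5 N), for 0.2 s.
2. that slot's hook is swung home into its catch (value of joint hook_tee below 0.06 rad), for 0.2 s.
At the end, for the whole second after the job is handed in: The T gauge lies released and still in its own slot: origin within 8 mm of the pocket centre along and across and within 4 mm of the floor, straight within 0.15 rad and flat within 0.06 rad, fin up and crossbar at the upper end; that slot's hook is closed to within 0.06 rad (all of step 1 and value of joint hook_tee below 0.06 rad and linear speed of gauge_tee below 0.02 m/s); the robot touches nothing.
It fails at once if the T gauge is dropped (moves faster than 0.5 m/s out of the fingers) (linear speed of gauge_tee above 0.5 m/s and contact force between the fingers and gauge_tee below 0.5 N).
It fails at once if another gauge is moved by more than 20 mm (distance of any of gauge_round, gauge_straight from where it was at the start of the episode above 0.02 m).
It fails at once if another slot's hook is moved by more than 20 mm at its knob (distance of any of hook_round_knob, hook_straight_knob from where it was at the start of the episode above 0.02 m).
It fails at once if the jar is moved by more than 20 mm or tipped (distance of jar from where it was at the start of the episode above 0.02 m or angle between jar's own z axis and vertical above 0.3 rad).
It also fails if it takes over 61 s, if anything falls off the work surface, if the arm or the gripper's body presses on something with over 40 N, if the wrist force passes 120 N, or if a joint passes its speed limit or range.

## Working session

There is one attempt and no reset: what is moved stays moved. The work goes in short steps, Python scripts to look and compute and a tool call to move; the robot and the scene stay as the last step left them, time stands still between calls to the robot, and variables do not carry over. Pictures are saved under pics/ and viewed, at most 10 in all, crops included, and the job is handed in when it is done.

Besides the shell and the picture viewer there is one more tool, called after "Emit:" as name(argument=value, ...) on one line, values as JSON. carry_out: Moves the arm, as the interface text tells. Shift numbers are shares of 0.025 m and turn numbers shares of 0.1 rad, none past 1 either way. Its arguments: {"type":"object","properties":{"commands":{"type":"array"},"squeeze":{"type":"number"}},"required":["commands"]}

```bash
mkdir -p pics; cat > h.py <<'E'
import numpy as np, cv2, pickle
from cell import arm
from scipy.spatial.transform import Rotation as Ro
def grab(n):
    s=arm.observe(); im=arm.get_image(n)
    if n=="wrist":
        T=np.eye(4);T[:3,:3]=Ro.from_rotvec(s["ee_rot"]).as_matrix();T[:3,3]=s["position"]
        W=np.linalg.inv(T@im["tool_from_camera"]);im["R"]=W[:3,:3];im["t"]=W[:3,3]
    pickle.dump(im,open(n+".pkl","wb")); return im
def load(n): return pickle.load(open(n+".pkl","rb"))
def save(n,p): cv2.imwrite("pics/"+n+".png",p[...,::-1])
def slopes(im,px):
    px=np.atleast_2d(px).astype(float);K=im["mtx"]
    d=(px-[K[0,2],K[1,2]])/[K[0,0],K[1,1]];u=d.copy()
    for _ in range(20): u=d/(1+im["k1"]*(u**2).sum(1,keepdims=True))
    return u
def rays(im,px):
    u=slopes(im,px);R=im["R"]
    return -R.T@im["t"], np.c_[u,np.ones(len(u))]@R
def onplane(im,px,z):
    o,d=rays(im,px); return o+d*((z-o[2])/d[:,2])[:,None]
def cloud(im):
    h,w=im["range_z"].shape;v,u=np.mgrid[:h,:w]
    s=slopes(im,np.c_[u.ravel(),v.ravel()]);z=im["range_z"].ravel()[:,None]
    P=(np.c_[s,np.ones(len(s))]*z-im["t"])@im["R"]
    P[z[:,0]==0]=np.nan
    return P.reshape(h,w,3)
def proj(im,X):
    c=np.atleast_2d(X)@im["R"].T+im["t"];s=c[:,:2]/c[:,2:]
    s=s*(1+im["k1"]*(s**2).sum(1,keepdims=True));K=im["mtx"]
    return s*[K[0,0],K[1,1]]+[K[0,2],K[1,2]]
E
python3 - <<'E'
from h import *
s=arm.observe();print({k:np.round(v,3) for k,v in s.items()})
for n in ("scene","side"):
    i=grab(n); save(n+"0",i["pixels"]); print(n,-i["R"].T@i["t"],i["R"][2])
E
```

```text
{'clock': np.float64(0.0), 'joints': array([-1.451,  0.435,  0.025,  1.574, -0.012,  1.134, -0.075]), 'dq': array([ 0.   , -0.   , -0.001,  0.002, -0.001, -0.001, -0.001]), 'joint_efforts': array([-1.0000e-03, -6.6785e+01,  9.8400e-01, -3.1445e+01, -6.1000e-02,
        4.3000e-02,  0.0000e+00]), 'position': array([0.138, 0.609, 0.226]), 'ee_rot': array([-3.490e-01, -3.122e+00,  2.000e-03]), 'force': array([-0.391,  0.43 ,  0.622]), 'ft_torque': array([-0.004,  0.012, -0.01 ]), 'gripper_force': np.float64(0.0), 'width': np.float64(0.999)}
scene [ 1.27096492 -0.51593713  0.75216989] [-0.63360978  0.48244876 -0.604799  ]
side [ 0.4779502 -0.898092   0.811043 ] [ 0.07193542  0.78451216 -0.61592691]
```

View pics/scene0.png

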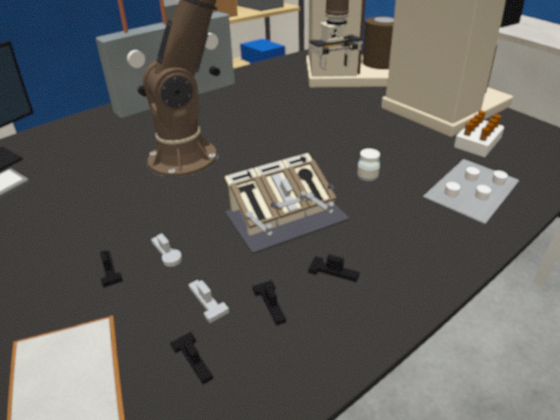

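View pics/side0.png

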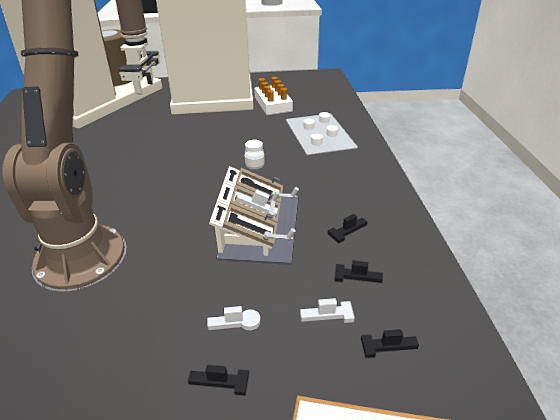

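Candidates for the T gauge: the silver T at scene (208,299) / side (328,311), and the black T look-alikes at scene (110,268), (192,358), (270,302), (335,268). The silver one fits, since the gauge is aluminium; the silver one at scene (166,250) has a disc, so it is the round gauge. For the slot, scene (253,205) looks like T and (313,183) like round. I'll check both in one enlarged crop.

```bash
python3 - <<'E'
from h import *
i=load("scene");p=i["pixels"]
a=cv2.resize(p[145:250,215:350],None,fx=4,fy=4,interpolation=cv2.INTER_CUBIC)
b=cv2.resize(p[225:330,140:240],(400//2*1,420//2),interpolation=cv2.INTER_CUBIC)
c=np.zeros((420,750,3),np.uint8);c[:,:540]=a;c[:210,545:745]=b
save("crop0",c)
for n in ("scene","side"):
    i=load(n);C=cloud(i);hsv=cv2.cvtColor(i["pixels"],cv2.COLOR_RGB2HSV)
    m=((hsv[...,2]>110)&(hsv[...,1]<60)).astype(np.uint8)
    k,l,st,ce=cv2.connectedComponentsWithStats(m)
    for j in range(1,k):
        if 60<st[j,4]<6000: print(n,st[j],ce[j].round(),np.nanmedian(C[l==j],0).round(3))
E
```

```text
scene [163   0  17   7  86] [170.   2.] [-1.18   0.573  0.309]
scene [283   0  16   6  69] [291.   2.] [-1.857  2.03   0.028]
scene [211  11  18   8  94] [219.  15.] [-0.51   0.517  0.336]
scene [ 269   11   30   44 1013] [285.  31.] [-1.859  1.949 -0.2  ]
scene [229  17  37  47 908] [245.  34.] [-1.86   1.493 -0.155]
scene [ 96  22  70  21 476] [131.  32.] [-0.532  0.097  0.337]
scene [206  32  13  18 177] [212.  41.] [-0.48   0.436  0.237]
scene [126  49  20  19 287] [135.  58.] [-0.48   0.067  0.243]
scene [  0 123  16  16 173] [  7. 131.] [-1.86  -0.488 -0.392]
scene [155 133  30  11  64] [168. 140.] [ 0.046 -0.053  0.104]
scene [358 148  23  32 619] [369. 163.] [0.526 0.397 0.055]
scene [ 224  152  110   84 3331] [280. 192.] [0.505 0.07  0.077]
scene [ 423  159   96   65 3420] [472. 190.] [0.79  0.593 0.004]
scene [  0 168  27  27 421] [ 10. 180.] [-0.245 -0.556  0.02 ]
scene [236 180  37  39 359] [258. 198.] [0.479 0.004 0.078]
scene [151 233  31  33 525] [166. 250.] [ 0.447 -0.272  0.014]
scene [188 280  41  42 744] [208. 300.] [ 0.661 -0.273  0.014]
side [  0   0  26  75 954]
[... 198 characters left out ...]
.512 0.39  0.054]
side [ 209  166   90   97 4761] [255. 222.] [0.496 0.005 0.056]
side [241 170  42  22  97] [264. 179.] [0.533 0.197 0.078]
side [230 205  45  20 122] [251. 214.] [0.484 0.022 0.09 ]
side [ 38 213  60  36 330] [ 72. 238.] [ 0.032 -0.059  0.105]
side [ 83 236  44  52 148] [112. 265.] [ 0.112 -0.055  0.001]
side [ 32 263  14  24 115] [ 38. 276.] [-0.083 -0.079  0.012]
side [ 72 266  33  10 100] [ 94. 271.] [ 0.074 -0.079  0.015]
side [ 45 286  33   6  79] [ 61. 289.] [-0.013 -0.123  0.001]
side [300 298  55  25 945] [329. 311.] [ 0.645 -0.277  0.014]
side [207 306  54  25 953] [235. 319.] [ 0.432 -0.276  0.014]
side [ 296  400  125   20 1233] [339. 413.] [ 0.612 -0.512  0.006]
```

View pics/crop0.png

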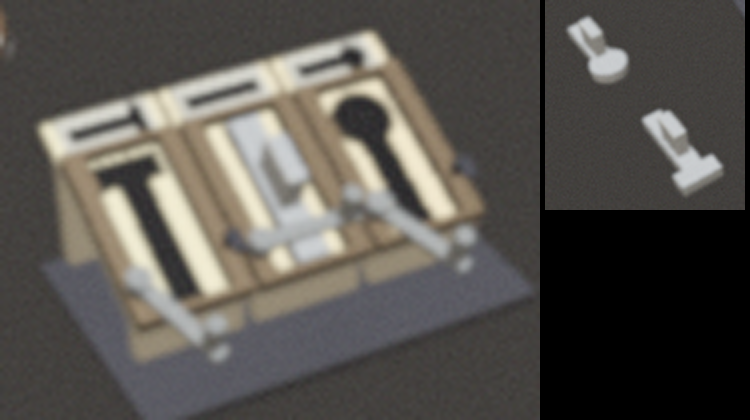

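The crop confirms it. The T silhouette is the leftmost slot (scene 253,205, label also T), with its hook open and the knob near (269,231). The silver T is at (208,299). Next I'll get coarse poses.

```bash
cat >> h.py <<'E'
def gauge(C,c,r=.1):
    P=C.reshape(-1,3);P=P[np.isfinite(P).all(1)]
    P=P[(np.hypot(*(P[:,:2]-c).T)<r)&(P[:,2]>.006)&(P[:,2]<.06)]
    fin=P[P[:,2]>.044];top=P[(P[:,2]>.010)&(P[:,2]<.018)]
    rf=cv2.minAreaRect((fin[:,:2]*1e3).astype(np.float32));rt=cv2.minAreaRect((top[:,:2]*1e3).astype(np.float32))
    return fin.mean(0),rf,rt,len(fin),len(top),top,fin
E
python3 - <<'E'
from h import *
for n in ("scene","side"):
    i=load(n);C=cloud(i)
    g=gauge(C,[.655,-.275],.085);print(n,g[:5])
    P=C.reshape(-1,3);P=P[np.isfinite(P).all(1)]
    Q=P[(np.hypot(P[:,0]-.5,P[:,1]-.07)<.25)&(P[:,2]>.02)]
    print(Q.min(0),Q.max(0))
    B=P[(np.hypot(P[:,0]-.55,P[:,1]-.07)<.3)&(abs(P[:,2]-.01)<.003)]
    print('base',cv2.minAreaRect((B[:,:2]*1e3).astype(np.float32)),len(B))
print(arm.get_image("wrist")["tool_from_camera"].round(3),load("scene")["mtx"][0])
E
```

```text
scene (array([ 0.64338869, -0.27068721,  0.04924964]), ((642.154052734375, -269.4757995605469), (17.154123306274414, 41.441253662109375), 89.42769622802734), ((642.5667114257812, -267.9996032714844), (51.759552001953125, 122.30244445800781), 86.80975341796875), 108, 391)
[ 0.37679417 -0.06860927  0.02001518] [0.62977124 0.22244432 0.12642455]
base ((616.300048828125, 27.64306640625), (324.6626892089844, 364.5585632324219), 67.56026458740234) 2091
side (array([ 0.64165039, -0.27164138,  0.04982828]), ((641.93017578125, -271.09722900390625), (40.28240203857422, 16.898109436035156), 1.1243393421173096), ((641.2316284179688, -268.2812194824219), (53.37336349487305, 118.90340423583984), 87.29835510253906), 125, 469)
[ 0.37619483 -0.07114091  0.020121  ] [0.74421611 0.2258256  0.12655497]
base ((613.68115234375, 29.572967529296875), (323.6788330078125, 379.7795104980469), 69.70854187011719) 2006
[[ 0.    -0.967 -0.255  0.069]
 [ 1.     0.001 -0.    -0.   ]
 [ 0.001 -0.255  0.967 -0.157]
 [ 0.     0.     0.     1.   ]] [422.89787197   0.         282.97348229]
```

Emit:
carry_out(commands=[[1,0,-1,-1,0,0,0],[1,0,-1,-1,0,0,0],[1,0,-1,-1,0,0,0],[1,-0.5,-1,-1,0,0,0],[1,-1,-1,0,0,0,0],[1,-1,-1,0,0,0,0],[1,-1,-1,0,0,0,0],[1,-1,-1,0,0,0,0]])

```text
clock: 0.95
position: [0.2042, 0.3881, 0.3267]
ee_rot: [-0.349, -3.122, 0.0]
force: [0.1, 0.2, 0.5]
width: 0.995
gripper_force: 0.0
```

Emit:
carry_out(commands=[[1,-0.6,-1,0,0,0,-0.75],[1,-0.6,-1,0,0,0,-0.75],[1,-0.6,-1,0,0,0,-0.74],[1,-0.6,-1,0,0,0,0],[1,-0.6,-1,0,0,0,0],[1,-0.6,-1,0,0,0,0],[1,-0.6,-1,0,0,0,0],[1,-0.6,-1,0,0,0,0]])

```text
clock: 1.75
position: [0.3125, 0.1828, 0.3267]
ee_rot: [0.002, -3.142, -0.0]
force: [0.3, 0.2, 0.7]
width: 1.005
gripper_force: 0.0
```

Emit:
carry_out(commands=[[1,-0.6,-1,0,0,0,0],[1,-0.6,-1,0,0,0,0],[1,-0.6,-1,0,0,0,0],[1,-0.6,-1,0,0,0,0],[1,-0.6,-1,0,0,0,0],[1,-0.6,-1,0,0,0,0],[1,-0.6,-1,0,0,0,0],[1,0,0,0,0,0,0]])

```text
clock: 2.55
position: [0.4185, 0.0059, 0.3269]
ee_rot: [0.006, 3.141, -0.002]
force: [0.2, 0.8, -0.8]
width: 1.001
gripper_force: 0.0
```

```bash
python3 - <<'E'
from h import *
i=grab("wrist");save("w0",i["pixels"]);print(arm.observe()["position"],arm.observe()["joints"].round(2))
C=cloud(i);print(np.nanmedian(C[180:240,250:310].reshape(-1,3),0))
print(proj(i,[[.47,-.013,.075]]))
E
```

```text
[0.41763398 0.00780789 0.32664635] [-0.87 -0.04  0.72  1.91  0.03  1.26  1.41]
[0.4601133  0.01134258 0.08928956]
[[261.1673492 213.6830433]]
```

View pics/w0.png

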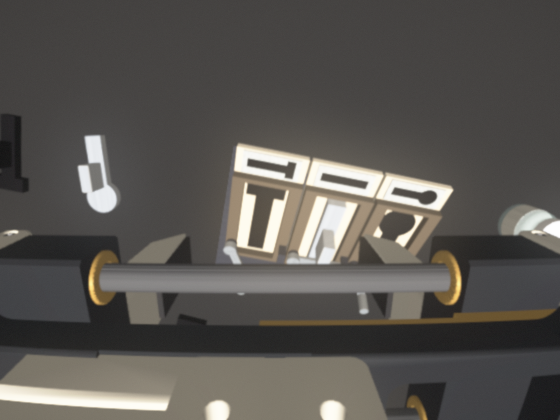

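The wrist view shows the T slot at (262,215), its hook from (232,247) to (240,292) and the label T at (270,165). The gripper hides the low ends, so I'll shift outward.

Emit:
carry_out(commands=[[1,-1,-0.3,0,0,0,0],[1,-1,-0.3,0,0,0,0],[1,-1,-0.3,0,0,0,0],[1,-1,-0.3,0,0,0,0],[1,0,0,0,0,0,0]])

```text
clock: 3.1
position: [0.5191, -0.02, 0.326]
ee_rot: [0.003, -3.141, 0.003]
force: [-0.3, -0.5, 0.2]
width: 0.998
gripper_force: 0.0
```

```bash
python3 - <<'E'
from h import *
i=grab("wrist");p=i["pixels"]
C=cloud(i)
np.save("rackC.npy",C)
# sloping side-wall tops / floor: keep points with plausible normal
P=C.reshape(-1,3);h=p.reshape(-1,3).astype(int)
ok=np.isfinite(P).all(1)&(P[:,0]>.36)&(P[:,0]<.62)&(P[:,1]>-.1)&(P[:,1]<.24)&(P[:,2]>.025)&(P[:,2]<.135)
print(ok.sum(),P[ok].min(0),P[ok].max(0))
hsv=cv2.cvtColor(p,cv2.COLOR_RGB2HSV)
save("w1",p)
E
```

```text
28793 [ 0.37227648 -0.06881135  0.02781617] [0.6103696  0.22340873 0.12728494]
```

View pics/w1.png

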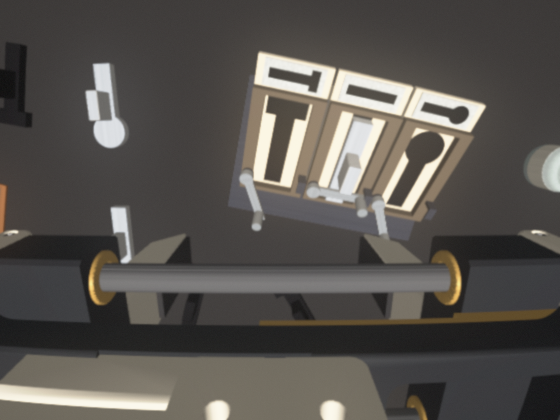

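```bash
cat > rack.py <<'E'
from h import *
i=load("wrist");p=i["pixels"];C=cloud(i)
hsv=cv2.cvtColor(p,cv2.COLOR_RGB2HSV);V=hsv[...,2]
roi=np.zeros(V.shape,np.uint8);cv2.fillPoly(roi,[np.array([[262,95],[316,105],[298,190],[250,180]])],1)
cream=((V>170)&(roi>0)).astype(np.uint8)
F=C[cream>0];F=F[np.isfinite(F).all(1)]
for _ in range(5):
    c=F.mean(0);n=np.linalg.svd(F-c,full_matrices=False)[2][2];n*=np.sign(n[2]);d=(F-c)@n;F=F[abs(d)<2.5*max(d.std(),.0005)]
print("floor n",n,"tilt",np.degrees(np.arccos(n[2])),"n",len(F),d.std())
def onfloor(px,h=0):
    o,r=rays(i,px);return o+r*(((c+h*n-o)@n)/(r@n))[:,None]
# black silhouette: within hull of cream
hull=cv2.convexHull(cv2.findNonZero(cream));hm=cv2.fillPoly(np.zeros_like(roi),[hull],1)
bl=((V<90)&(hm>0)).astype(np.uint8);bl=cv2.morphologyEx(bl,cv2.MORPH_OPEN,np.ones((3,3)))
k,l,st,ce=cv2.connectedComponentsWithStats(bl);j=1+st[1:,4].argmax();print(st[j],ce[j])
v,u=np.nonzero(l==j);B=onfloor(np.c_[u,v]);
# down-slope axis
xs=-n[2]*n;xs[2]+=1;xs/=np.linalg.norm(xs);ys=np.cross(n,xs)
q=np.c_[(B-c)@xs,(B-c)@ys]
print(np.percentile(q,[.5,99.5],axis=0))
lo,hi=np.percentile(q[:,0],[.5,99.5])
mid=[]
for a in np.arange(lo+.01,hi-.03,.008):
    w=q[(q[:,0]>=a)&(q[:,0]<a+.008)];mid.append([w[:,0].mean(),(np.percentile(w[:,1],1)+np.percentile(w[:,1],99))/2,np.ptp(np.percentile(w[:,1],[1,99]))])
mid=np.array(mid);print(mid.round(4))
f=np.polyfit(mid[:,0],mid[:,1],1);print("stem slope",f, "len",hi-lo)
cc=onfloor(cv2.findNonZero(cream)[:,0]);Q=np.c_[(cc-c)@xs,(cc-c)@ys];print("cream",np.percentile(Q,[.5,99.5],axis=0))
xc=(lo+hi)/2;O=c+xs*xc+ys*np.polyval(f,xc)
ang=np.arctan(f[0]);X=xs*np.cos(ang)+ys*np.sin(ang);Y=np.cross(n,X)
print("O",O,"X",X,"yaw x",np.degrees(np.arctan2(X[1],X[0])),np.degrees(np.arctan2(xs[1],xs[0])))
for nm,px,h in (("pivot",(246,177),.024),("knob",(258,222),.052)):
    w=onfloor([px],h+(O-c)@n)[0]-O;print(nm,w@X,w@Y)
np.savez("slot.npz",O=O,X=X,Y=Y,n=n)
E
python3 rack.py
```

```text
floor n [ 0.41260444 -0.08255853  0.90716132] tilt 24.88403128043691 n 1878 0.0007012477392479744
[ 265   97   42   84 1571] [281.29535328 132.30808402]
[[-0.04920666 -0.02117914]
 [ 0.065012    0.02354434]]
[[-0.0352  0.0008  0.019 ]
 [-0.0272  0.0008  0.0191]
 [-0.0191  0.0007  0.0191]
 [-0.0112  0.0008  0.0188]
 [-0.0032  0.0009  0.0187]
 [ 0.0048  0.0009  0.0191]
 [ 0.0128  0.001   0.0188]
 [ 0.0208  0.001   0.0194]
 [ 0.0288  0.001   0.0188]
 [ 0.0368  0.0011  0.0191]]
stem slope [0.00497255 0.00090767] len 0.11421865745485223
cream [[-0.05726431 -0.02788286]
 [ 0.06485953  0.02936087]]
O [ 0.47568951 -0.01492907  0.07479385] X [-0.89049387  0.17310897  0.4207778 ] yaw x 168.99910101196045 168.68504110611792
pivot -0.04523788697269752 0.03400267856485816
knob -0.09423158225716273 0.007393414297433052
```

The pivot and floor height match the description. Now on to the gauge.

Emit:
carry_out(commands=[[1,-0.9,-1,0,0,0,0],[1,-0.9,-1,0,0,0,0],[1,-0.9,-1,0,0,0,0],[1,-0.9,-1,0,0,0,0],[1,-0.9,-1,0,0,0,0],[1,-0.9,-1,0,0,0,0],[1,-0.9,-1,0,0,0,0],[1,-0.9,-1,0,0,0,0]])

```text
clock: 3.95
position: [0.6979, -0.2195, 0.3268]
ee_rot: [0.003, -3.141, -0.003]
force: [0.3, -0.4, 1.0]
width: 1.001
gripper_force: 0.0
```

Emit:
carry_out(commands=[[1,0,-1,0,0,0,0],[1,0,-1,0,0,0,0],[1,0,0,0,0,0,0]])

```text
clock: 4.25
position: [0.6956, -0.2737, 0.3266]
ee_rot: [-0.007, -3.14, 0.001]
force: [-0.6, -0.1, -1.0]
width: 1.003
gripper_force: 0.0
```

```bash
cat > ga.py <<'E'
from h import *
i=grab("wrist");s=arm.observe();p=i["pixels"];C=cloud(i);save("w2",p)
C[235:]=np.nan
g=gauge(C,[.642,-.271],.085);print(g[:5])
print(g[6][:,2].mean(),np.median(g[5][:,2]))
# top outline incl. fin, rays onto top plane via bright mask
T=g[5]; F=g[6]
x0,x1=np.percentile(F[:,0],[1,99]);y0,y1=np.percentile(F[:,1],[1,99]);print("fin ext",x0,x1,y0,y1)
st=T[(T[:,0]<g[0][0]+.02)];m=[]
for a in np.arange(-.055,.03,.012):
    w=T[abs(T[:,0]-g[0][0]-a)<.006]
    if len(w)>20:m.append([w[:,0].mean(),*np.percentile(w[:,1],[2,98])])
print(np.array(m).round(4));print("x ext",np.percentile(T[:,0],[.5,99.5]))
print(s["position"],s["ee_rot"],s["joints"].round(2))
E
python3 ga.py
```

```text
(array([ 0.63886003, -0.2702909 ,  0.04902804]), ((639.397705078125, -269.91552734375), (14.983302116394043, 38.86103439331055), 89.67207336425781), ((639.60107421875, -270.8738708496094), (49.931854248046875, 118.63615417480469), 89.6172866821289), 342, 1284)
0.04902804054087514 0.013245854158717096
fin ext 0.6199791809500542 0.6586921970160148 -0.27748381547644174 -0.26242833818764244
[[ 0.5845 -0.2803 -0.2578]
 [ 0.5957 -0.2818 -0.2587]
 [ 0.6081 -0.2819 -0.2587]
 [ 0.6185 -0.282  -0.2586]
 [ 0.6315 -0.2821 -0.2586]
 [ 0.6437 -0.2822 -0.2586]
 [ 0.6561 -0.2823 -0.26  ]
 [ 0.6679 -0.2824 -0.26  ]]
x ext [0.58038989 0.69877235]
[ 0.69644778 -0.27137338  0.32671352] [-3.47460003e-03 -3.14073350e+00 -9.28235409e-04] [-0.06  0.68  0.77  1.08 -0.46  1.54  2.17]
```

View pics/w2.png

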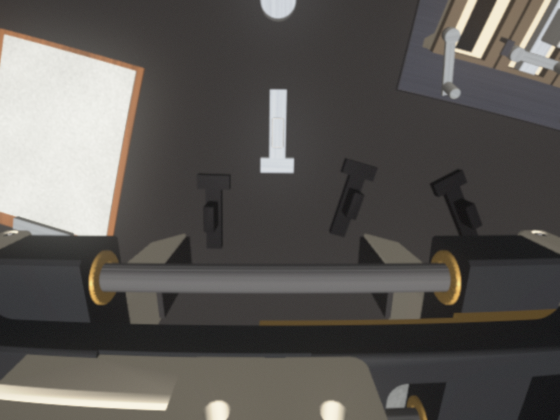

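The silver T is at (278,130), crossbar away from the robot at (278,165), with black look-alikes at (213,210) and (355,195). Grasp at (0.6395, -0.2705), yaw about 0.

Emit:
carry_out(commands=[[0.6,0.4,0,1,0,0,0],[0.6,0.4,0,1,0,0,0],[0.6,0.4,0,1,0,0,0],[0.6,0.4,0,1,0,0,0],[0.6,0.4,0,1,0,0,0],[0.6,0.25,0,1,0,0,0],[0.6,0,0,1,0,0,0],[0.6,0,0,1,0,0,0]])

```text
clock: 5.1
position: [0.6417, -0.2674, 0.1263]
ee_rot: [-0.005, 3.141, 0.003]
force: [0.2, 0.1, -0.0]
width: 0.599
gripper_force: 0.0
```

Emit:
carry_out(commands=[[0.6,0,0,1,0,0,0],[0.6,0,0,1,0,0,0],[0.6,0,0,0,0,0,0]])

```text
clock: 5.4
position: [0.6399, -0.2663, 0.0736]
ee_rot: [0.005, -3.137, -0.007]
force: [0.3, 0.6, 0.2]
width: 0.599
gripper_force: 0.0
```

```bash
python3 - <<'E'
from h import *
s=arm.observe();print(s["position"],s["ee_rot"],s["width"],s["joints"].round(2))
E
```

```text
[ 0.63992095 -0.26625265  0.07359997] [ 0.00491071 -3.13668917 -0.00659503] 0.599226317856572 [-0.08  0.77  0.67  1.58 -0.55  1.    2.34]
```

Emit:
carry_out(commands=[[0.6,0,-0.12,1,0,0,0],[0.6,0,0,1,0,0,0],[0.6,0,0,0.15,0,0,0],[0,0,0,0,0,0,0],[0,0,0,0,0,0,0],[0,0,0,0,0,0,0],[0,0,0,0,0,0,0],[0,0,0,0,0,0,0]], squeeze=40)

```text
clock: 6.2
position: [0.6418, -0.2735, 0.0237]
ee_rot: [-0.002, 3.141, 0.0]
force: [-0.8, 2.3, 1.3]
width: 0.216
gripper_force: 1.0
```

Emit:
carry_out(commands=[[0,0,0,0,0,0,0],[0,0,0,0,0,0,0],[0,0,0,-0.5,0,0,0],[0,0,0,-1,0,0,0],[0,0,0,-1,0,0,0],[0,0,0,-1,0,0,0]])

```text
clock: 6.8
position: [0.641, -0.274, 0.1118]
ee_rot: [0.001, -3.141, 0.001]
force: [0.1, -0.1, -1.4]
width: 0.171
gripper_force: 40.0
```

```bash
cat > plan.py <<'E'
from h import *
def state(k=5):
    S=[arm.observe() for _ in range(k)]
    return np.mean([s["position"] for s in S],0),Ro.from_rotvec(S[-1]["ee_rot"]),S[-1]
def rows(p,R,pt,Rt,n):
    "n equal rows from (p,R) to (pt,Rt)"
    w=(R.inv()*Rt).as_rotvec()/n;out=[]
    for _ in range(n):
        out.append(np.r_[R.inv().apply((pt-p0(p,pt,n))/1 if 0 else (pt-PS)/n)/.025,w/.1]) if 0 else None
        d=(pt-p)/(n-_);out.append(np.r_[R.inv().apply(d)/.025,w/.1]);p=p+d;R=R*Ro.from_rotvec(w)
    return np.array(out)
E
python3 - <<'E'
# tidy the helper
t=open('plan.py').read().split('\n')
open('plan.py','w').write('\n'.join(l for l in t if 'if 0' not in l))
E
python3 - <<'E'
import sys;sys.path.insert(0,'.')
from plan import *
p,R,s=state();print(p,s["joints"].round(2))
pt=np.array([.60,-.15,.25])
# 32 rows of pure +z turn, straight world travel
d=(pt-p)/32;out=[]
for k in range(32): out.append(R.inv().apply(d)/.025);R=R*Ro.from_rotvec([0,0,.1])
print(np.round(out,2).tolist())
E
```

```text
[ 0.64101724 -0.27401827  0.11178625] [-0.08  0.74  0.7   1.54 -0.52  1.06  2.32]
[[0.05, 0.15, -0.17], [0.07, 0.15, -0.17], [0.08, 0.14, -0.17], [0.09, 0.13, -0.17], [0.11, 0.12, -0.17], [0.12, 0.11, -0.17], [0.13, 0.1, -0.17], [0.14, 0.09, -0.17], [0.15, 0.07, -0.17], [0.15, 0.06, -0.17], [0.16, 0.04, -0.17], [0.16, 0.02, -0.17], [0.16, 0.01, -0.17], [0.16, -0.01, -0.17], [0.16, -0.02, -0.17], [0.16, -0.04, -0.17], [0.15, -0.06, -0.17], [0.15, -0.07, -0.17], [0.14, -0.09, -0.17], [0.13, -0.1, -0.17], [0.12, -0.11, -0.17], [0.11, -0.12, -0.17], [0.1, -0.13, -0.17], [0.08, -0.14, -0.17], [0.07, -0.15, -0.17], [0.05, -0.15, -0.17], [0.04, -0.16, -0.17], [0.02, -0.16, -0.17], [0.0, -0.16, -0.17], [-0.01, -0.16, -0.17], [-0.03, -0.16, -0.17], [-0.04, -0.16, -0.17]]
```

Emit:
carry_out(commands=[[0,0,0,-0.5,0,0,1],[0,0,0,-0.5,0,0,1],[0,0,0,-0.5,0,0,1],[0,0,0,-0.5,0,0,1],[0,0,0,-0.5,0,0,1],[0,0,0,-0.5,0,0,1],[0,0,0,-0.5,0,0,1],[0,0,0,-0.5,0,0,1]])

```text
clock: 7.6
position: [0.6411, -0.2738, 0.2115]
ee_rot: [-1.228, -2.891, 0.0]
force: [0.7, -0.5, -1.0]
width: 0.172
gripper_force: 40.0
```

Emit:
carry_out(commands=[[0,0,0,-0.5,0,0,1],[0,0,0,-0.5,0,0,1],[0,0,0,-0.5,0,0,1],[0,0,0,0,0,0,1],[0,0,0,0,0,0,1],[0,0,0,0,0,0,1],[0,0,0,0,0,0,1],[0,0,0,0,0,0,1]])

```text
clock: 8.4
position: [0.6411, -0.2737, 0.2484]
ee_rot: [-2.257, -2.185, 0.0]
force: [-0.3, -0.1, -2.1]
width: 0.171
gripper_force: 40.0
```

Emit:
carry_out(commands=[[0,0,0,0,0,0,1],[0,0,0,0,0,0,1],[0,0,0,0,0,0,1],[0,0,0,0,0,0,1],[0,0,0,0,0,0,1],[0,0,0,0,0,0,1],[0,0,0,0,0,0,1],[0,0,0,0,0,0,1]])

```text
clock: 9.2
position: [0.6412, -0.2737, 0.2484]
ee_rot: [-2.93, -1.133, 0.0]
force: [-0.5, 0.7, -1.6]
width: 0.171
gripper_force: 40.0
```

Emit:
carry_out(commands=[[0,0,0,0,0,0,1],[0,0,0,0,0,0,1],[0,0,0,0,0,0,1],[0,0,0,0,0,0,1],[0,0,0,0,0,0,1],[0,0,0,0,0,0,1],[0,0,0,0,0,0,1],[0,0,0,0,0,0,1]])

```text
clock: 10.0
position: [0.6412, -0.2737, 0.2484]
ee_rot: [3.14, -0.097, -0.0]
force: [0.6, -0.3, -1.7]
width: 0.168
gripper_force: 40.0
```

```bash
cat > pre.py <<'E'
from plan import *
import sys
h=float(sys.argv[1]);n=int(sys.argv[2]);zg=float(sys.argv[3]);dx=float(sys.argv[4]) if len(sys.argv)>4 else 0
z=np.load("slot.npz");O,X,Y,N=z["O"],z["X"],z["Y"],z["n"]
Rt=Ro.from_matrix(np.c_[-X,Y,-N])
p,R,s=state();print(s["clock"],p,R.as_rotvec(),s["joints"].round(2),s["force"].round(1))
pt=O+N*(zg+h)+X*dx
e=p-O;print("now in slot",(e@X).round(4),(e@Y).round(4),(e@N).round(4),"rot left",(R.inv()*Rt).as_rotvec().round(3))
for r in rows(p,R,pt,Rt,n): print(np.round(r,2).tolist())
E
python3 pre.py .08 14 .021
```

```text
10.0 [ 0.6411573  -0.27366     0.24842798] [ 3.14002518e+00 -9.70320676e-02 -3.14296121e-04] [-0.29  0.84  1.3   1.4  -0.8   1.48 -0.67] [ 0.6 -0.3 -1.7]
now in slot -0.1191 0.2218 0.2471 rot left [ 0.031 -0.433  0.129]
[-0.4, -0.69, 0.23, 0.02, -0.31, 0.09]
[-0.4, -0.69, 0.25, 0.02, -0.31, 0.09]
[-0.39, -0.68, 0.26, 0.02, -0.31, 0.09]
[-0.39, -0.68, 0.28, 0.02, -0.31, 0.09]
[-0.39, -0.68, 0.29, 0.02, -0.31, 0.09]
[-0.39, -0.67, 0.3, 0.02, -0.31, 0.09]
[-0.38, -0.67, 0.32, 0.02, -0.31, 0.09]
[-0.38, -0.66, 0.33, 0.02, -0.31, 0.09]
[-0.38, -0.66, 0.34, 0.02, -0.31, 0.09]
[-0.37, -0.65, 0.36, 0.02, -0.31, 0.09]
[-0.37, -0.65, 0.37, 0.02, -0.31, 0.09]
[-0.36, -0.65, 0.38, 0.02, -0.31, 0.09]
[-0.35, -0.64, 0.39, 0.02, -0.31, 0.09]
[-0.35, -0.64, 0.41, 0.02, -0.31, 0.09]
```

Emit:
carry_out(commands=[[0,-0.5,-0.7,0,0,0,0],[0,-0.5,-0.7,0,0,0,0],[0,-0.5,-0.7,0,0,0,0],[0,-0.5,-0.7,0,0,0,0],[0,-0.5,-0.7,0,0,-0.3,0.2],[0,-0.5,-0.7,0,0,-0.3,0.2]])

```text
clock: 10.6
position: [0.5719, -0.1636, 0.249]
ee_rot: [-3.134, 0.155, 0.095]
force: [-0.2, -0.1, -2.3]
width: 0.174
gripper_force: 40.0
```

```bash
python3 pre.py .08 8 .021
```

```text
10.6 [ 0.5719485  -0.16360764  0.2489928 ] [-3.13407174  0.15489716  0.09542396] [-0.55  0.7   1.3   1.62 -0.65  1.4  -0.83] [-0.2 -0.1 -2.3]
now in slot -0.0382 0.1271 0.21 rot left [ 0.026 -0.373  0.091]
[-0.32, -0.67, 0.43, 0.03, -0.47, 0.11]
[-0.3, -0.67, 0.45, 0.03, -0.47, 0.11]
[-0.29, -0.66, 0.46, 0.03, -0.47, 0.11]
[-0.27, -0.66, 0.48, 0.03, -0.47, 0.11]
[-0.26, -0.65, 0.49, 0.03, -0.47, 0.11]
[-0.24, -0.65, 0.51, 0.03, -0.47, 0.11]
[-0.23, -0.64, 0.52, 0.03, -0.47, 0.11]
[-0.21, -0.64, 0.53, 0.03, -0.47, 0.11]
```

Arm follows well. On to the pre-place pose.

Emit:
carry_out(commands=[[0,-0.3,-0.67,0.2,0.03,-0.47,0.11],[0,-0.3,-0.67,0.2,0.03,-0.47,0.11],[0,-0.3,-0.66,0.3,0.03,-0.47,0.11],[0,-0.27,-0.66,0.4,0.03,-0.47,0.11],[0,-0.26,-0.65,0.4,0.03,-0.47,0.11],[0,-0.24,-0.65,0.5,0.03,-0.47,0.11],[0,-0.23,-0.64,0.5,0.03,-0.47,0.11],[0,-0.21,-0.64,0.5,0.03,-0.47,0.11]])

```text
clock: 11.4
position: [0.5208, -0.0237, 0.1872]
ee_rot: [-3.013, 0.285, 0.672]
force: [-0.5, -0.3, -0.9]
width: 0.173
gripper_force: 40.0
```

Emit:
carry_out(commands=[[0,0,0,0,0,0,0],[0,0,0,0,0,0,0]])

```text
clock: 11.6
position: [0.5213, -0.0252, 0.1875]
ee_rot: [-3.016, 0.284, 0.667]
force: [0.2, -0.9, -1.1]
width: 0.169
gripper_force: 40.0
```

```bash
python3 pre.py .06 2 .021; cat > held.py <<'E'
from plan import *
z=np.load("slot.npz");O,X,Y,N=z["O"],z["X"],z["Y"],z["n"]
for n in ("scene","side"):
    i=grab(n);C=cloud(i);hsv=cv2.cvtColor(i["pixels"],cv2.COLOR_RGB2HSV)
    save(n+"_h",i["pixels"])
    w=C-O;L=np.stack([w@X,w@Y,w@N],-1)
    m=(abs(L[...,0])<.08)&(abs(L[...,1])<.04)&(L[...,2]>.03)&(L[...,2]<.12)&(hsv[...,2]>100)&(hsv[...,1]<70)
    Q=L[m];print(n,m.sum(),np.percentile(Q,[1,50,99],axis=0).round(4).tolist())
    print("proj",proj(i,O+N*.08).round())
    np.save(n+"L.npy",L)
E
python3 held.py
python3 - <<'E'
import cv2,numpy as np
a=cv2.imread('pics/scene_h.png')[110:250,200:360];b=cv2.imread('pics/side_h.png')[110:260,190:310]
cv2.imwrite('pics/h2.png',np.hstack([cv2.resize(a,(440,385)),cv2.resize(b,(308,385))]))
E
```

```text
11.6 [ 0.52129135 -0.02519002  0.18754415] [-3.01574829  0.28389079  0.66728445] [-0.63  0.88  1.22  1.58 -0.64  1.68 -1.07] [ 0.2 -0.9 -1.1]
now in slot 0.0051 0.0011 0.1219 rot left [0.005 0.001 0.004]
[0.1, -0.03, 0.82, 0.02, 0.01, 0.02]
[0.1, -0.02, 0.82, 0.02, 0.01, 0.02]
scene 260 [[-0.0589, -0.0208, 0.031], [-0.0345, 0.0068, 0.1112], [0.0452, 0.0331, 0.1176]]
proj [[256. 185.]]
side 524 [[-0.0574, -0.0343, 0.0311], [0.0119, 0.0108, 0.1127], [0.0614, 0.0319, 0.119]]
proj [[260. 205.]]
```

View pics/h2.png

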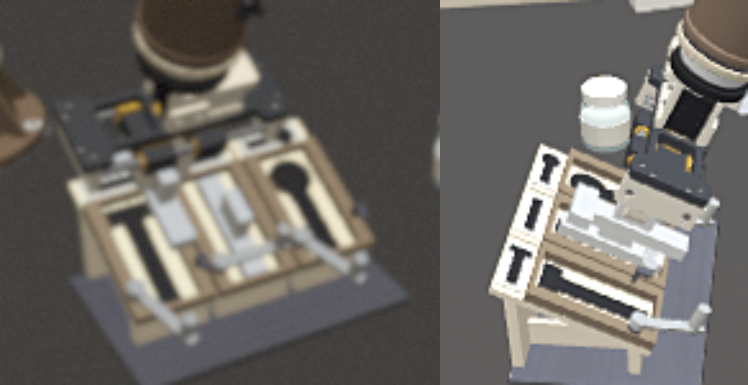

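The gauge is held flat over its slot, crossbar at the upper end (crop 575,220). I'll refine the in-hand offset from the depth points.

```bash
cat > off.py <<'E'
from plan import *
import sys
lo,hi=map(float,sys.argv[1:])
for n in ("scene","side"):
    i=load(n);L=np.load(n+"L.npy");hsv=cv2.cvtColor(i["pixels"],cv2.COLOR_RGB2HSV)
    m=(abs(L[...,0])<.08)&(abs(L[...,1])<.04)&(L[...,2]>lo)&(L[...,2]<hi)&(hsv[...,2]>90)&(hsv[...,1]<70)
    Q=L[m];print(n,len(Q),np.percentile(Q,[1,50,99],axis=0).round(4).tolist())
    for a in np.arange(-.06,.07,.015):
        w=Q[abs(Q[:,0]-a)<.0075]
        if len(w)>4: print(round(a,3),len(w),w.min(0).round(4),w.max(0).round(4),np.median(w[:,2]).round(4))
E
python3 off.py .100 .120
```

```text
scene 237 [[-0.059, -0.0108, 0.1005], [-0.034, 0.0064, 0.1115], [0.0454, 0.0224, 0.1177]]
-0.06 43 [-0.0602 -0.0109  0.1007] [-0.0527  0.014   0.1137] 0.1102
-0.045 59 [-0.0524 -0.0105  0.1004] [-0.0382  0.0141  0.1158] 0.1114
-0.03 58 [-0.0372 -0.012   0.1   ] [-0.0237  0.0136  0.1172] 0.1115
-0.015 42 [-0.0223 -0.0102  0.102 ] [-0.0076  0.0136  0.1199] 0.1122
0.0 14 [-0.0069  0.0062  0.101 ] [0.0072 0.012  0.1166] 0.1095
0.045 19 [0.0383 0.0103 0.1073] [0.0473 0.0248 0.1174] 0.1125
side 501 [[-0.0574, -0.0221, 0.1004], [0.0147, 0.0108, 0.1129], [0.0614, 0.0277, 0.119]]
-0.06 23 [-0.0589 -0.0107  0.1027] [-0.0528  0.0166  0.1156] 0.1121
-0.045 58 [-0.0522 -0.0107  0.101 ] [-0.0377  0.0159  0.1163] 0.113
-0.03 60 [-0.0373 -0.0117  0.1011] [-0.0226  0.0162  0.1159] 0.1125
-0.015 43 [-0.0224 -0.0042  0.1011] [-0.0075  0.0161  0.119 ] 0.1132
0.0 45 [-0.0071  0.0067  0.1002] [0.0074 0.0158 0.1196] 0.1119
0.015 50 [ 0.0082 -0.0107  0.1017] [0.0223 0.018  0.1199] 0.1127
0.03 63 [ 0.0226 -0.0124  0.1006] [0.0372 0.0159 0.1166] 0.113
0.045 91 [ 0.0377 -0.0242  0.1004] [0.0524 0.0288 0.116 ] 0.1133
0.06 68 [ 0.0525 -0.0251  0.1   ] [0.062  0.0307 0.1165] 0.113
```

Emit:
carry_out(commands=[[0,0.04,-0.07,0.5,0.04,0,0.03],[0,0,0,0.5,0,0,0],[0,0,0,0.5,0,0,0],[0,0,0,0.5,0,0,0],[0,0,0,0.5,0,0,0],[0,0,0,0.5,0,0,0],[0,0,0,0,0,0,0],[0,0,0,0,0,0,0]])

```text
clock: 12.5
position: [0.4913, -0.0168, 0.119]
ee_rot: [-3.011, 0.29, 0.667]
force: [0.0, -0.7, -2.1]
width: 0.175
gripper_force: 40.0
```

```bash
python3 pre.py 0 1 .023; python3 held.py >/dev/null; python3 off.py .028 .046
```

```text
12.5 [ 0.4912728  -0.01683169  0.11901406] [-3.01093106  0.28952002  0.66728993] [-0.66  0.92  1.18  1.72 -0.69  1.54 -1.02] [ 0.  -0.7 -2.1]
now in slot 0.0044 -0.0012 0.0467 rot left [-0.     0.002  0.001]
[0.18, 0.05, 0.95, -0.0, 0.02, 0.01]
scene 223 [[-0.0599, -0.0372, 0.0281], [-0.0375, 0.0045, 0.0363], [0.0585, 0.0368, 0.0446]]
-0.06 43 [-0.0637 -0.0121  0.028 ] [-0.0526  0.0393  0.0402] 0.035
-0.045 68 [-0.0522 -0.0381  0.0281] [-0.0376  0.0368  0.0407] 0.0352
-0.03 53 [-0.0375 -0.0382  0.0289] [-0.0228  0.0128  0.0409] 0.0372
-0.015 35 [-0.0221 -0.0124  0.0299] [-0.0078  0.013   0.0457] 0.0377
0.045 9 [0.0375 0.0079 0.0281] [0.043  0.0213 0.0386] 0.0312
0.06 9 [0.055  0.0101 0.0352] [0.0604 0.0216 0.038 ] 0.0364
side 426 [[-0.0587, -0.0262, 0.0283], [0.0148, 0.008, 0.0377], [0.0607, 0.0365, 0.0443]]
-0.06 24 [-0.0602 -0.0145  0.0289] [-0.0531  0.0381  0.0403] 0.0371
-0.045 60 [-0.0523 -0.0103  0.0282] [-0.0377  0.04    0.041 ] 0.0357
-0.03 43 [-0.0372 -0.0115  0.0283] [-0.0226  0.0132  0.0418] 0.0372
-0.015 33 [-0.0221  0.0021  0.0288] [-0.0079  0.0135  0.0457] 0.0378
0.0 34 [-0.0072  0.004   0.0282] [0.0071 0.0126 0.0443] 0.0371
0.015 37 [ 0.0078 -0.003   0.0293] [0.0222 0.0125 0.0458] 0.0377
0.03 51 [ 0.0225 -0.0165  0.0286] [0.0374 0.0153 0.0414] 0.0374
0.045 87 [ 0.0376 -0.0274  0.0282] [0.0525 0.0258 0.0416] 0.0381
0.06 56 [ 0.0527 -0.0279  0.0286] [0.061  0.0273 0.0412] 0.0384
```

Emit:
carry_out(commands=[[0,0,0,0.3,0,0,0],[0,0,0,0.2,0,0,0],[0,0,0,0.15,0,0,0],[0,0,0,0.15,0,0,0],[0,0,0,0.06,0,0,0],[0,0,0,0,0,0,0]])

```text
clock: 13.2
position: [0.4823, -0.015, 0.0994]
ee_rot: [-3.011, 0.29, 0.667]
force: [-0.4, 0.2, -1.2]
width: 0.173
gripper_force: 40.0
```

```bash
python3 pre.py 0 1 .023
```

```text
13.2 [ 0.48227326 -0.01500099  0.09943341] [-3.01068527  0.28953314  0.66731594] [-0.67  0.94  1.17  1.76 -0.71  1.5  -1.  ] [-0.4  0.2 -1.2]
now in slot 0.0045 -0.0012 0.0251 rot left [-0.     0.002  0.001]
[0.18, 0.05, 0.08, -0.0, 0.02, 0.01]
```

Still free (no contact force). Feel down in 0.75 mm steps.

Emit:
carry_out(commands=[[0,0,0,0.03,0,0,0],[0,0,0,0.03,0,0,0],[0,0,0,0,0,0,0]])

```text
clock: 13.5
position: [0.482, -0.015, 0.0985]
ee_rot: [-3.011, 0.289, 0.666]
force: [0.6, 0.1, 0.9]
width: 0.173
gripper_force: 40.0
```

Emit:
carry_out(commands=[[0,0,0,0.03,0,0,0],[0,0,0,0,0,0,0]])

```text
clock: 13.7
position: [0.482, -0.015, 0.0985]
ee_rot: [-3.011, 0.289, 0.665]
force: [2.3, 1.8, 8.7]
width: 0.167
gripper_force: 40.0
```

Contact at 9 N. Release and check before backing off.

Emit:
carry_out(commands=[[0.2,0,0,0,0,0,0],[0.25,0,0,0,0,0,0],[0.35,0,0,0,0,0,0],[0.4,0,0,0,0,0,0],[0.4,0,0,0,0,0,0]])

```text
clock: 14.2
position: [0.4814, -0.0149, 0.0975]
ee_rot: [-3.011, 0.29, 0.667]
force: [0.2, -0.9, 0.7]
width: 0.392
gripper_force: 0.0
```

Emit:
carry_out(commands=[[0.4,0,0,-0.5,0,0,0],[0.4,0,0,-1,0,0,0],[0.4,0,0,-1,0,0,0],[0.4,0,0,-1,0,0,0],[0.4,0,0,-1,0,0,0],[0.4,0,0,0,0,0,0]])

```text
clock: 14.8
position: [0.5302, -0.0257, 0.2029]
ee_rot: [-3.014, 0.29, 0.659]
force: [0.2, -0.8, -1.0]
width: 0.4
gripper_force: 0.0
```

```bash
python3 pre.py 0 1 .023|head -2; python3 held.py >/dev/null; python3 off.py .008 .0165; python3 - <<'E'
from plan import *
for n in ("scene","side"):
    L=np.load(n+"L.npy");i=load(n);hsv=cv2.cvtColor(i["pixels"],cv2.COLOR_RGB2HSV)
    m=(L[...,2]>.036)&(L[...,2]<.056)&(L[...,0]<-.07)&(L[...,0]>-.13)&(abs(L[...,1])<.045)
    k,l,st,ce=cv2.connectedComponentsWithStats(m.astype(np.uint8))
    for j in range(1,k):
        if st[j,4]>4:print(n,"knob",st[j],np.median(L[l==j],0).round(4),L[l==j].min(0).round(4),L[l==j].max(0).round(4))
    f=L[(L[...,2]>.046)&(L[...,2]<.055)&(abs(L[...,0])<.04)&(abs(L[...,1])<.03)];print("fin",len(f),f.mean(0) if len(f) else 0)
a=cv2.imread('pics/scene_h.png')[110:250,200:360];b=cv2.imread('pics/side_h.png')[110:260,190:310]
cv2.imwrite('pics/h3.png',np.hstack([cv2.resize(a,(440,385)),cv2.resize(b,(308,385))]))
E
```

```text
14.8 [ 0.53017976 -0.02568595  0.20285757] [-3.01353235  0.28996235  0.65948338] [-0.62  0.87  1.22  1.54 -0.63  1.71 -1.09] [ 0.2 -0.8 -1. ]
now in slot 0.0035 -0.0002 0.1395 rot left [ 0.    -0.003  0.001]
scene 643 [[-0.0714, -0.0391, 0.0082], [0.0017, 0.0042, 0.0132], [0.0661, 0.0394, 0.0164]]
-0.06 59 [-0.0675 -0.0398  0.008 ] [-0.0528  0.039   0.0163] 0.0131
-0.045 70 [-0.0522 -0.0397  0.0081] [-0.0383  0.0394  0.0164] 0.0132
-0.03 79 [-0.0375 -0.0386  0.0081] [-0.0227  0.0395  0.0163] 0.0136
-0.015 61 [-0.0224 -0.0391  0.0083] [-0.0076  0.0393  0.0161] 0.0133
0.0 48 [-0.007  -0.0392  0.0081] [0.0067 0.0376 0.0164] 0.0129
0.015 48 [ 0.0076 -0.0396  0.0092] [0.0222 0.0396 0.0164] 0.0125
0.03 51 [ 0.0225 -0.0392  0.0081] [0.037  0.0385 0.0164] 0.0121
0.045 104 [ 0.0375 -0.0383  0.0085] [0.0522 0.0399 0.0165] 0.0136
0.06 98 [ 0.0526 -0.0387  0.0083] [0.0667 0.0398 0.0165] 0.0133
side 617 [[-0.0715, -0.0392, 0.0084], [0.0135, 0.0074, 0.0139], [0.0661, 0.0397, 0.0164]]
-0.06 52 [-0.0673 -0.0398  0.009 ] [-0.0526  0.0398  0.0163] 0.0133
-0.045 58 [-0.0524 -0.0374  0.0084] [-0.0375  0.0397  0.0165] 0.0139
-0.03 68 [-0.0371 -0.0381  0.0081] [-0.0226  0.0398  0.0163] 0.014
-0.015 46 [-0.0223  0.0003  0.008 ] [-0.0077  0.0398  0.0162] 0.0131
0.0 40 [-0.0072  0.0036  0.0081] [0.0072 0.0386 0.016 ] 0.014
0.015 50 [ 0.0078 -0.0393  0.0095] [0.0222 0.0397 0.0158] 0.014
0.03 76 [ 0.0227 -0.0391  0.0086] [0.0373 0.0396 0.0165] 0.0139
0.045 97 [ 0.0377 -0.0392  0.0085] [0.0524 0.04   0.0165] 0.0143
0.06 102 [ 0.0527 -0.0398  0.0086] [0.0674 0.0399 0.0165] 0.0138
scene knob [265 224   6   8  36] [-0.1095  0.0106  0.0494] [-0.1144  0.0017  0.0361] [-0.0993  0.0161  0.0537]
fin 72 [-0.00116516 -0.0007316   0.04989836]
side knob [289 228   7   8  37] [-0.1057  0.0128  0.0494] [-0.1129  0.0002  0.0365] [-0.0992  0.0164  0.0551]
fin 78 [0.00094778 0.00102418 0.05039879]
```

View pics/h3.png

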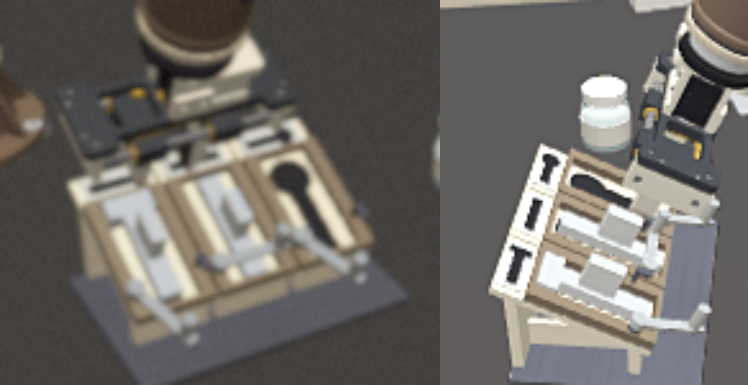

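The gauge is seated and flat in its slot: centre within 1 mm, fin top at 50 mm. The T knob is at slot (-0.104, 0.010), so the hook is about 1.18 rad open. I'll grip the knob along its tangent and follow the arc.

```bash
cat > hook.py <<'E'
from plan import *
import sys
z=np.load("slot.npz");O,X,Y,N=z["O"],z["X"],z["Y"],z["n"]
def pose(th,h,r=.064):
    q=np.array([-.045-r*np.sin(th),.034-r*np.cos(th)]);t=np.array([-np.cos(th),np.sin(th)])
    ty=X*t[0]+Y*t[1];tz=-N
    return O+X*q[0]+Y*q[1]+N*h,Ro.from_matrix(np.c_[np.cross(ty,tz),ty,tz])
def show(p,R,segs):
    for th,h,n in segs:
        pt,Rt=pose(th,h);r=rows(p,R,pt,Rt,n);print(th,h,n);print(np.round(r,2).tolist());p,R=pt,Rt
def where():
    p,R,s=state();e=p-O;print(s["clock"],"slot",(e@X).round(4),(e@Y).round(4),(e@N).round(4),s["joints"].round(2),s["force"].round(1))
    return p,R
E
python3 - <<'E'
from hook import *
p,R=where();show(p,R,[(1.18,.085,8),(1.18,.036,4)])
E
```

```text
14.9 slot 0.0041 -0.0009 0.1362 [-0.62  0.87  1.21  1.54 -0.63  1.7  -1.08] [-0.1  0.7 -0.9]
1.18 0.085 8
[[0.54, 0.05, 0.26, -0.0, 0.0, -0.49], [0.54, 0.08, 0.26, -0.0, 0.0, -0.49], [0.53, 0.11, 0.26, -0.0, 0.0, -0.49], [0.53, 0.13, 0.26, -0.0, 0.0, -0.49], [0.52, 0.16, 0.26, -0.0, 0.0, -0.49], [0.51, 0.18, 0.26, -0.0, 0.0, -0.49], [0.5, 0.21, 0.26, -0.0, 0.0, -0.49], [0.49, 0.23, 0.26, -0.0, 0.0, -0.49]]
1.18 0.036 4
[[0.0, 0.0, 0.49, 0.0, 0.0, 0.0], [0.0, 0.0, 0.49, 0.0, 0.0, 0.0], [0.0, 0.0, 0.49, 0.0, 0.0, 0.0], [0.0, 0.0, 0.49, 0.0, 0.0, 0.0]]
```

Emit:
carry_out(commands=[[0.45,0.54,0.05,0.26,0,0,-0.49],[0.45,0.54,0.08,0.26,0,0,-0.49],[0.45,0.53,0.11,0.26,0,0,-0.49],[0.45,0.53,0.13,0.26,0,0,-0.49],[0.45,0.52,0.16,0.26,0,0,-0.49],[0.45,0.51,0.18,0.26,0,0,-0.49],[0.45,0.5,0.21,0.26,0,0,-0.49],[0.45,0.49,0.23,0.26,0,0,-0.49]])

```text
clock: 15.7
position: [0.6002, -0.0487, 0.1054]
ee_rot: [-2.932, -0.297, 0.627]
force: [-0.0, 0.7, -0.1]
width: 0.447
gripper_force: 0.0
```

Emit:
carry_out(commands=[[0.45,0,0,0,0,0,0],[0.45,0,0,0,0,0,0]])

```text
clock: 15.9
position: [0.5999, -0.0489, 0.1064]
ee_rot: [-2.934, -0.292, 0.627]
force: [0.3, -0.4, 0.4]
width: 0.448
gripper_force: 0.0
```

```bash
python3 - <<'E'
from hook import *
p,R=where();show(p,R,[(1.18,.036,4)])
i=grab("wrist");C=cloud(i);w=C-O;L=np.stack([w@X,w@Y,w@N],-1)
m=(L[...,2]>.03)&(L[...,2]<.058)&(L[...,0]<-.06)&(L[...,0]>-.14)&(abs(L[...,1])<.05);print(m.sum(),np.median(L[m],0) if m.any() else 0)
E
```

```text
15.9 slot -0.1032 0.0094 0.0827 [-0.45  0.99  1.01  1.4  -0.67  1.62 -0.76] [ 0.3 -0.4  0.4]
1.18 0.036 4
[[0.01, 0.01, 0.47, -0.0, 0.01, 0.0], [0.01, 0.01, 0.47, -0.0, 0.01, 0.0], [0.01, 0.01, 0.47, -0.0, 0.01, 0.0], [0.01, 0.01, 0.47, -0.0, 0.01, 0.0]]
509 [-0.10774579  0.00816436  0.05128373]
```

Emit:
carry_out(commands=[[0.45,0.08,0,0.5,0,0,0],[0.45,0,0,0.5,0,0,0],[0.45,0,0,0.45,0,0,0],[0.45,0,0,0.4,0,0,0],[0,0,0,0,0,0,0],[0,0,0,0,0,0,0],[0,0,0,0,0,0,0],[0,0,0,0,0,0,0]], squeeze=10)

```text
clock: 16.75
position: [0.5837, -0.0449, 0.0644]
ee_rot: [-2.935, -0.295, 0.623]
force: [0.5, 0.9, 0.4]
width: 0.152
gripper_force: 0.5
```

```bash
python3 - <<'E'
from hook import *
p,R=where();print(arm.observe()["width"],arm.observe()["gripper_force"]);show(p,R,[(1.18,.036,1)])
pa,Ra=pose(1.18,.036,.065);p1,R1=pose(1.08,.036,.065);print("arc row",rows(pa,Ra,p1,R1,1))
E
```

```text
16.75 slot -0.1057 0.0087 0.0376 [-0.47  1.02  0.99  1.48 -0.7   1.53 -0.73] [0.5 0.9 0.4]
0.15206120426977254 0.5246744281612337
1.18 0.036 1
[[-0.07, 0.01, 0.07, -0.01, 0.01, 0.02]]
arc row [[-1.29891703e-02 -2.59566883e-01 -2.70672348e-16 -8.33014314e-16
   9.02432174e-16 -1.00000000e+00]]
```

Emit:
carry_out(commands=[[0,0,0,0,0,0,0],[0,-0.013,-0.26,0,0,0,-1],[0,-0.013,-0.26,0,0,0,-1],[0,-0.013,-0.26,0,0,0,-1],[0,-0.013,-0.26,0,0,0,-1],[0,-0.013,-0.26,0,0,0,-1],[0,-0.013,-0.26,0,0,0,-1],[0,0,0,0,0,0,0]])

```text
clock: 17.55
position: [0.567, -0.0111, 0.0751]
ee_rot: [-2.623, -1.113, 0.52]
force: [0.1, -0.7, -0.5]
width: 0.15
gripper_force: 10.0
```

```bash
python3 - <<'E'
from hook import *
p,R=where();print(arm.observe()["width"]);show(p,R,[(0.58,.0375,1),(.1,.0375,5),(-.01,.0375,2)])
E
```

```text
17.55 slot -0.0806 -0.0213 0.0376 [-0.47  0.91  0.84  1.53 -0.59  1.46 -0.26] [ 0.1 -0.7 -0.5]
0.14980028192448538
0.58 0.0375 1
[[-0.07, 0.02, 0.0, -0.02, 0.0, 0.04]]
0.1 0.0375 5
[[-0.06, -0.24, 0.0, -0.0, 0.0, -0.96], [-0.03, -0.24, 0.0, -0.0, 0.0, -0.96], [-0.01, -0.24, 0.0, -0.0, 0.0, -0.96], [0.01, -0.24, -0.0, -0.0, 0.0, -0.96], [0.03, -0.24, 0.0, -0.0, 0.0, -0.96]]
-0.01 0.0375 2
[[-0.01, -0.14, 0.0, -0.0, 0.0, -0.55], [0.0, -0.14, -0.0, -0.0, 0.0, -0.55]]
```

Emit:
carry_out(commands=[[0,-0.03,-0.26,0,0,0,-1],[0,-0.02,-0.26,0,0,0,-1],[0,-0.013,-0.26,0,0,0,-1],[0,-0.013,-0.26,0,0,0,-1],[0,-0.013,-0.2,0,0,0,-0.8],[0,0,-0.1,0,0,0,-0.4],[0,0,-0.1,0,0,0,-0.4],[0,0,0,0,0,0,0]])

```text
clock: 18.35
position: [0.5389, 0.0044, 0.0893]
ee_rot: [-2.163, -1.746, 0.392]
force: [0.4, 1.4, 2.3]
width: 0.149
gripper_force: 10.0
```

```bash
python3 - <<'E'
from hook import *
p,R=where();print(arm.observe()["width"]);show(p,R,[(0,.0375,1)])
E
```

```text
18.35 slot -0.0468 -0.0312 0.0376 [-0.45  0.8   0.7   1.6  -0.49  1.39  0.19] [0.4 1.4 2.3]
0.1488323928551911
0 0.0375 1
[[-0.05, -0.07, 0.01, -0.01, -0.01, -0.2]]
```

Emit:
carry_out(commands=[[0,0,-0.06,0,0,0,-0.2],[0,0,0,0,0,0,0]])

```text
clock: 18.55
position: [0.5384, 0.0045, 0.0896]
ee_rot: [-2.144, -1.769, 0.386]
force: [4.9, 0.8, -0.8]
width: 0.145
gripper_force: 10.0
```

Emit:
carry_out(commands=[[0,0,-0.06,0,0,0,0],[0,0,0,0,0,0,0]])

```text
clock: 18.75
position: [0.5382, 0.0046, 0.0898]
ee_rot: [-2.146, -1.77, 0.385]
force: [9.8, 0.7, -5.6]
width: 0.145
gripper_force: 10.0
```

```bash
python3 - <<'E'
from hook import *
p,R=where()
f=arm.observe()["force"];print(f@X,f@Y,f@N)
E
```

```text
18.75 slot -0.046 -0.0312 0.0378 [-0.45  0.79  0.69  1.6  -0.49  1.38  0.21] [ 9.8  0.7 -5.6]
-10.925212274796259 -2.5935820083891827 -1.152658495556902
```

Emit:
carry_out(commands=[[0,0,-0.08,0,0,0,0],[0,0,0,0,0,0,0]])

```text
clock: 18.95
position: [0.538, 0.0046, 0.09]
ee_rot: [-2.149, -1.772, 0.382]
force: [14.2, -1.9, -11.3]
width: 0.148
gripper_force: 10.0
```

```bash
python3 - <<'E'
from hook import *
p,R=where()
f=arm.observe()["force"];print(f@X,f@Y,f@N)
E
```

```text
18.95 slot -0.0457 -0.0311 0.0379 [-0.45  0.79  0.69  1.61 -0.48  1.38  0.21] [ 14.2  -1.9 -11.3]
-17.753508925388182 -0.8164101418004924 -4.211968658104251
```

Firmly on its stop. Release and retreat.

Emit:
carry_out(commands=[[0,0,0.1,0,0,0,0],[0.3,0,0,0,0,0,0],[0.35,0,0,0,0,0,0],[0.35,0,0,0,0,0,0],[0.35,0,0,-0.4,0,0,0],[0.35,0,0,-1,0,0,0],[0.35,0,0,-1,0,0,0],[0.35,0,0,-1,0,0,0]])

```text
clock: 19.75
position: [0.5718, -0.0025, 0.1687]
ee_rot: [-2.142, -1.768, 0.388]
force: [-0.0, 0.2, -0.4]
width: 0.349
gripper_force: 0.0
```

Emit:
carry_out(commands=[[0.35,0,0,-1,0,0,0],[0.35,0,0,-1,0,0,0],[0.35,0,0,-1,0,0,0],[0.35,0,0,0,0,0,0],[0.35,0,0,0,0,0,0]])

```text
clock: 20.25
position: [0.6027, -0.0089, 0.2355]
ee_rot: [-2.143, -1.768, 0.388]
force: [-0.2, 0.4, -0.4]
width: 0.342
gripper_force: 0.0
```

```bash
python3 held.py >/dev/null; python3 - <<'E'
from hook import *
where()
for n in ("scene","side"):
    L=np.load(n+"L.npy")
    for nm,cx,cy in (("T knob",-.045,-.03),("straight knob",-.045,-.12)):
        m=(L[...,2]>.044)&(L[...,2]<.056)&(abs(L[...,0]-cx)<.02)&(abs(L[...,1]-cy)<.02)
        print(n,nm,m.sum(),np.median(L[m],0).round(4) if m.any() else 0)
    f=L[(L[...,2]>.046)&(L[...,2]<.055)&(abs(L[...,0])<.03)&(abs(L[...,1])<.015)];print("fin",len(f),f.mean(0).round(4) if len(f) else 0)
a=cv2.imread('pics/scene_h.png')[110:250,200:360];b=cv2.imread('pics/side_h.png')[110:260,190:310]
cv2.imwrite('pics/h4.png',np.hstack([cv2.resize(a,(440,385)),cv2.resize(b,(308,385))]))
E
```

```text
20.35 slot -0.0441 -0.031 0.1964 [-0.39  0.76  0.73  1.26 -0.44  1.73  0.14] [ 0.1 -0.4 -0. ]
scene T knob 27 [-0.0488 -0.029   0.0513]
scene straight knob 24 [-0.0507 -0.1185  0.0508]
fin 72 [-0.0016 -0.0007  0.0502]
side T knob 26 [-0.0477 -0.0282  0.0516]
side straight knob 20 [-0.0474 -0.1184  0.0514]
fin 81 [0.0013 0.0013 0.0504]
```

View pics/h4.png

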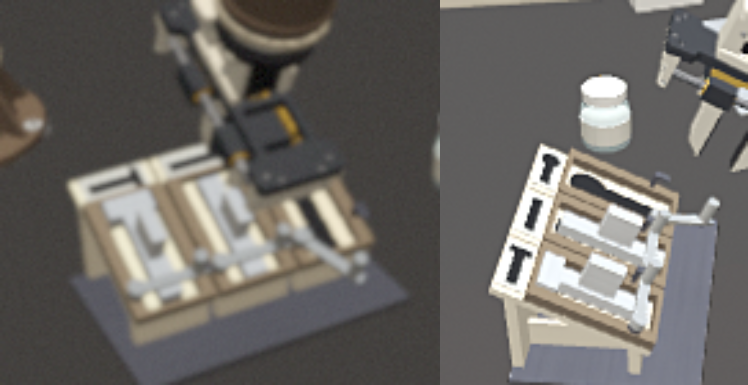

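The T hook lies across its gauge with the knob in the catch (crop 205,260). Its measured position matches that of the closed straight hook, and nothing else has moved.

```bash
python3 -c "from cell import arm;print(arm.sign_off())"
```

```text
the job is handed in; nothing more can be done
None
```

I put the T gauge fully down in its own slot, fin up and crossbar at the upper end, swung its hook home onto its stop, and handed the job in at about 20 s; no verdict came back.

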